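Give the coil its last turn on the hand winder and put it in the tray

TASK

The coil on the hand winder still needs its last turn: turn the wheel by its crank knob clockwise (seen from above) up to the index post, then one more full turn, and stop with the knob back at the post. Then slide the coil straight up off the spindle and, keeping it upright, set it down (do not drop it) on the round pad in the empty compartment of the coil tray. Leave the wheel with its knob at the post, and leave everything else where it is.

Things in the scene. Friction and masses are not known exactly. Their poses are not given: they have to be found in the camera images.
- winder: hand coil winder, fixed to the bench: grey base plate 190 x 190 x 12 mm with an aluminium drum, above it a horizontal aluminium wheel, diameter 208 mm, whose top face is 57 mm above the bench. Origin at the bench on the wheel's vertical axis, z up; the index post stands at its -x side, 124 mm from the axis
- index_tip (a point): top of the index post, a fixed 14 mm square steel post just outside the wheel's rim, 72 mm above the bench, 124 mm from the wheel's axis, with a short nib pointing at the axis
- crank_top (a point): centre of the top of the crank knob: a black upright round knob, diameter 20 mm, 46 mm tall, top 119 mm above the bench (its underside 73 mm), standing on the wheel 88 mm from the wheel's axis and spinning freely on its own pin
- spindle_tip (a point): top of the steel spindle, 13 mm diameter, on the wheel's axis, 115 mm above the bench, rising 58 mm from the wheel's face
- wheel (a joint): turn of the wheel in rad, growing clockwise seen from above and not wrapping; 0 with the crank knob at the index post; it starts between -1.0 and -0.25 (knob a little short of the post), so the job ends at 2 pi = 6.28. Stiff enough to stay where it is left
- coil: coil on the spindle: white bobbin with copper winding, 52 mm tall: flanges 56 mm across at heights 0-3 and 23-26 mm, winding between, above them a plain tubular neck, 26 mm diameter, from 26 to 52 mm, to hold it by; through bore 18 mm (2.5 mm play each side of the spindle). Stands on the wheel's face; spindle shows 6 mm above the neck. Origin at centre of underside, z along its axis
- tray: grey open tray, 244 x 84 mm, 18 mm high, fixed to the bench, walls 4 mm, floor 4 mm thick; three compartments in a row along its x axis, each about 76 x 76 mm, centres 80 mm apart. Origin under its centre
- pad: dark round pad, diameter 60 mm, 3 mm thick, in the middle of the empty compartment (any of the three). Origin at the centre of its underside; its top is 7 mm above the bench
- short_coil: finished coil without neck, diameter 60 mm, 16 mm tall, in the tray; leave alone. Origin at the centre of its underside
- tall_coil: finished coil without neck, diameter 44 mm, 50 mm tall, in the tray; leave alone. Origin at the centre of its underside
- screwdriver: black screwdriver, 150 mm long, lying between winder and tray; leave alone
- adapter: steel T connector, about 54 x 22 x 36 mm; leave alone
- meter: grey hand-held multimeter lying flat, 150 x 75 x 40 mm; leave alone
- board: dark blue circuit board on four feet, 100 x 150 mm, 22 mm tall; leave alone
- solder_reel: grey reel standing on its end, diameter 54 mm, 46 mm tall; leave alone
- jar: small clear jar with white lid, diameter 48 mm, 55 mm tall; leave alone
There are look-alikes about, which are no part of the job. Leave any blue look-alike of the coil alone. Of the things shaped like the pad, the black one is meant.

How it is judged:
By the outcome, as a careful person would: the job done as asked, in the order asked, and still so for the second after the job is handed in, with the robot touching nothing.
It also fails if it takes over 72 s, if anything falls off the work surface, if the arm or the gripper's body presses on something with over 40 N, if the wrist force passes 120 N, or if a joint passes its speed limit or range.

ROBOT

A 7-joint arm with a two-finger parallel gripper is mounted at the origin on the work surface. World frame = base frame: x ahead of the robot, y to its left, z up, the work surface at z = 0. Lengths are in m, angles in rad, forces in N, time in s.
With the tool pointing down it reaches from about 0.4 to 0.875 m from the base axis. Payload 19.3 kg.
Tool frame: the origin (TCP) lies at the very end of the fingers, on their centre line; the grasp point (between the pads) lies 19 mm behind it; z points along the fingers, y is the line along which they close (so a half turn about z gives the same grasp; the last joint's range is limited). The gripper opens to 85 mm and grips with 20 to 120 N. Pads are 22 mm wide; open, the fingers measure 114 mm over their backs; the gripper's body (76 mm by 85 mm) begins 54 mm behind the grasp point. The pads swing forward as they close: fully open they stand 13 mm farther back than shut.
Start: joints at [-1.176, 0.521, -0.036, 1.599, 0.021, 1.021, -0.113], TCP at [0.28, 0.559, 0.231] pointing down, gripper open.
Joint ranges: [-2.91, 2.91], [-0.3, 2.13], [-1.5, 1.42], [0.17, 2.43], [-1.26, 4.41], [0.16, 1.93], [-2.52, 2.52]. Speed limits (rad/s): [1.89, 1.89, 2.39, 2.39, 3.01, 3.01, 3.01].

INTERFACE

Orientations are given as [roll, pitch, yaw] about the fixed x, y, z axes, in that order (R = Rz(yaw) Ry(pitch) Rx(roll)).
In Python, from workcell import bot gives the robot as it stands.
- The arm moves only by the tool servo_tool, never from a script. Its argument "plan" is a list of rows, each a list of 7 numbers: the finger opening in cm, from 0 to 8.54, then the shift along the tool's x, y, z in cm, then the turn, a rotation vector about the tool's x, y, z in degrees. In form: [[fingers, x, y, z, wx, wy, wz], ...]. A call has 1 to 10 rows; each row is the pose to reach, as a shift and turn from the pose commanded when the call began, along the tool's axes at that moment; what a row does not reach only later rows make up. A row lasts 1/10 s, in which the tool goes at most 50 mm and 8.59 degrees, less where a joint would pass 70% of its speed; a pose out of reach is approached as far as the arm can. A call with a gripper value outside its range is refused whole. The fingers move at their own pace and stop on an object; "force" is the grip in N (left out, the last holds). Time passes only in rows, so rows that repeat a pose let the fingers close. It gives the time, the measured TCP pose, the force, the opening and the grip force at its end, in the units of the state.
- bot.observe(): the state, without advancing time (a new reading comes with each control period).
- bot.grab_frame(name): name is "scene" or "top"; returns a dict with "frame" (384x512x3 uint8, blue, green, red), "mtx" (3x3 intrinsics, pixels), "R" (3x3) and "t" (3): a world point X has camera coordinates R X + t. Camera axes: x right, y down, z forward; pixel columns grow to the right and rows downward; lengths in m; the calibration is good to about 2 mm. A picture is of the moment at which its call begins. There is no depth.
- bot.job_done(): hands the job in; it is judged then, once.
The state is a dict: "clock": time; "qpos": joint angles; "qd": joint speeds; "joint_efforts": joint torques, N m; "position": TCP position; "tool_rot": TCP orientation; "force": force on the tool from outside, world axes, zero at the start; "moment": the same for the moment, N m; "grip_width": finger opening in m; "finger_force": force on a finger pad.
Only numpy, scipy, OpenCV 4.12 (cv2) and the standard library are available. Lean on these libraries where they do the work, as an engineer would, in place of code of your own. Each camera call takes 0.05 s, during which the arm holds its last target. There are 200 camera calls.

## Working session

There is one attempt and no reset: what is moved stays moved. The work goes in short steps, Python scripts to look and compute and a tool call to move; the robot and the scene stay as the last step left them, time stands still between calls to the robot, and variables do not carry over. Pictures are saved under pics/ and viewed, at most 10 in all, crops included, and the job is handed in when it is done.

Besides the shell and the picture viewer there is one more tool, called after "Request:" as a command line: name --pt "numbers of a row" for each row, then --argument value for the rest. servo_tool: Moves the arm, as the interface text tells. Its arguments: {"type":"object","properties":{"plan":{"type":"array","items":{"type":"array","items":{"type":"number"}}},"force":{"type":"number"}},"required":["plan"]}

```bash
mkdir -p pics
cat > h.py <<'E'
import numpy as np, cv2
from scipy.spatial.transform import Rotation as Ro
from workcell import bot
def ray(f,u,v,z):
    d=f["R"].T@np.linalg.inv(f["mtx"])@np.array([u,v,1.]); c=-f["R"].T@f["t"]
    return c+d*(z-c[2])/d[2]
def proj(f,X):
    p=f["mtx"]@(f["R"]@np.asarray(X)+f["t"]); return p[:2]/p[2]
E
python3 - <<'E'
from h import *
s=bot.observe(); print(s)
for n in("scene","top"):
    f=bot.grab_frame(n); cv2.imwrite(f"pics/{n}0.png",cv2.resize(f["frame"],(800,600))); np.save(f"pics/{n}0.npy",f,allow_pickle=True); print(n,-f["R"].T@f["t"],f["mtx"][0,0])
E
```

```text
{'clock': 0.0, 'qpos': array([-1.17620432,  0.52198058, -0.03631436,  1.59998422,  0.02120812,
        1.02107716, -0.11280217]), 'qd': array([-0.00026248,  0.000425  , -0.00057182, -0.00074309,  0.00059319,
       -0.00116051,  0.00098031]), 'joint_efforts': array([ 4.63578290e-04, -9.27118993e+01,  1.97959498e+00, -3.69925261e+01,
        1.77575106e-02,  8.25520634e-03,  2.95194525e-05]), 'position': array([0.28004629, 0.55839336, 0.23075522]), 'tool_rot': array([-3.14053218e+00,  8.80447965e-05,  2.67678105e+00]), 'force': array([ 0.20239324, -0.14366347, -0.76051214]), 'moment': array([ 0.01692408,  0.02000803, -0.05444337]), 'finger_force': 0.0, 'grip_width': 0.08546302858459909}
scene [ 1.22256978 -0.59154734  0.90972   ] 383.7369363812456
top [0.34803945 0.03622034 1.16392193] 413.5352938151866
```

View pics/top0.png

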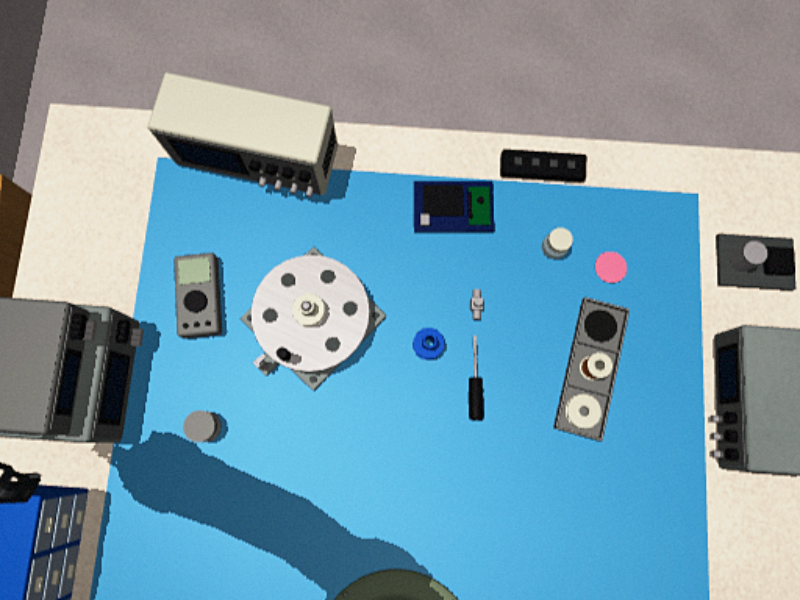

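View pics/scene0.png

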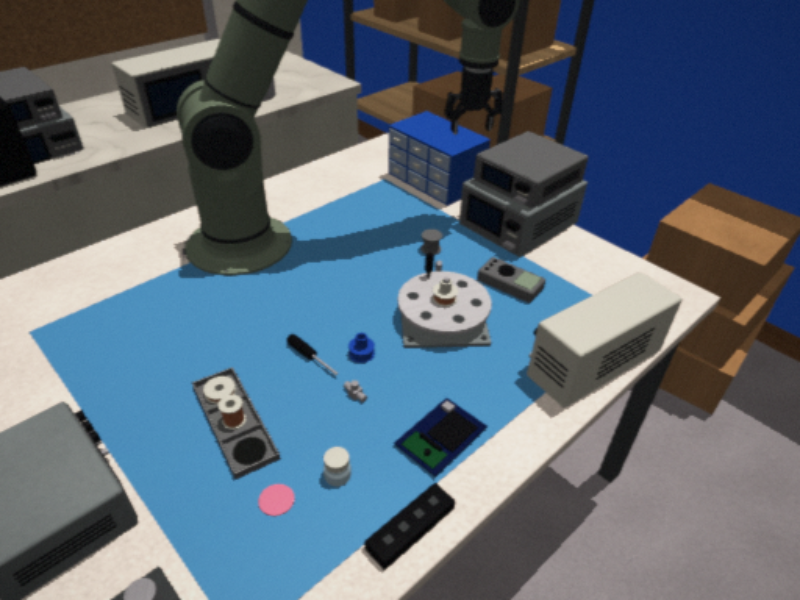

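The top view shows the winder wheel at about (313,313), the knob at (285,354), the post at (265,365) and the coil on the spindle at (308,308). The pad candidates are the black disc at (601,325) in the tray's empty compartment and the pink disc at (611,267) on the bench. The black one fits the description. The blue bobbin at (429,343) is the look-alike; the white and copper coil on the spindle is the one to move.

Run:
```python
from h import *
f=np.load("pics/top0.npy",allow_pickle=True).item(); g=np.load("pics/scene0.npy",allow_pickle=True).item()
im=f["frame"]; hsv=cv2.cvtColor(im,cv2.COLOR_BGR2HSV)
def blobs(m,x0,y0,x1,y1,k=0):
    M=np.zeros(m.shape,np.uint8); M[y0:y1,x0:x1]=m[y0:y1,x0:x1]*255
    if k: M=cv2.morphologyEx(M,cv2.MORPH_OPEN,np.ones((k,k)))
    return sorted(cv2.findContours(M,0,2)[0],key=cv2.contourArea,reverse=True)
# wheel
w=blobs((hsv[...,1]<40)&(hsv[...,2]>140),150,150,250,250,5)[0]
e=cv2.fitEllipse(cv2.convexHull(w)); C=ray(f,*e[0],.057); print("wheel",e,C, "diam",e[1][1]/413.5*(1.164-.057))
k=blobs(hsv[...,2]<45,172,218,192,234)
for c in k[:2]:
    m=cv2.moments(c); 
    if m["m00"]>3:
        u=m["m10"]/m["m00"],m["m01"]/m["m00"]; print("knob",u,m["m00"],ray(f,*u,.119),ray(f,*u,.1))
p=blobs(hsv[...,2]<60,370,192,400,222,3)[0]; e=cv2.fitEllipse(p); P=ray(f,*e[0],.007); print("pad",e,P,e[1][0]/413.5*1.157)
t=blobs((hsv[...,1]<110)|(hsv[...,2]<60),350,185,405,285,3)[0]; r=cv2.minAreaRect(t); print("tray",r,[ray(f,*q,.018).round(3) for q in cv2.boxPoints(r)])
# spindle tip in 800px (307,305)
print("spindle guess",ray(f,307*.64,306*.64,.115),"expected px of tip",proj(f,[*C[:2],.115])/.64)
a=cv2.resize(im[150:250,145:255],None,fx=4,fy=4,interpolation=2); b=cv2.resize(im[185:285,345:410],None,fx=4,fy=4,interpolation=2)
cv2.imwrite("pics/crop1.png",np.hstack([a,b]))
```

```text
wheel ((198.022705078125, 199.98760986328125), (73.61888885498047, 76.0730209350586), 62.76856231689453) [0.55625538 0.19040876 0.057     ] diam 0.2036586074367832
knob (181.30894308943087, 226.4512195121951) 41.0 [0.47336395 0.21763021 0.119     ] [0.47564274 0.22092882 0.1       ]
pad ((383.95758056640625, 208.1101531982422), (19.05417823791504, 20.620580673217773), 121.9420394897461) [ 0.57917711 -0.33173895  0.007     ] 0.05331483487610085
tray ((378.6470947265625, 235.58822631835938), (32.32263946533203, 87.6399154663086), 12.528807640075684) [array([ 0.386, -0.246,  0.018]), array([ 0.629, -0.295,  0.018]), array([ 0.615, -0.385,  0.018]), array([ 0.373, -0.332,  0.018])]
spindle guess [0.5559702  0.18735479 0.115     ] expected px of tip [305.18197347 305.70585329]
```

View pics/crop1.png

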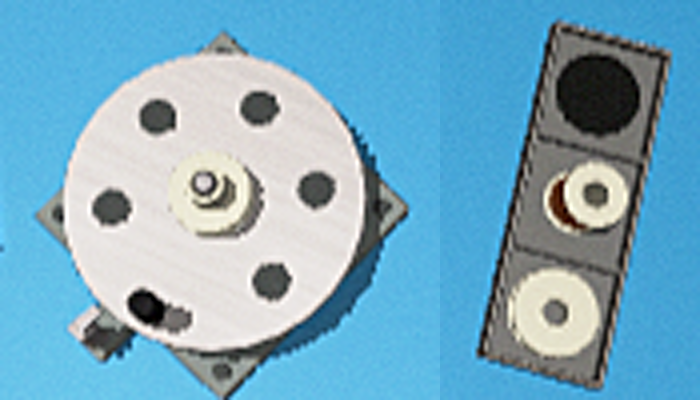

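The crop confirms the black pad in the tray's empty end compartment, the white coil on the spindle, the knob top at crop (145,303) and the post at crop (95,328).

```bash
cat >> h.py <<'E'
def tool(d,s=None):
    s=s or bot.observe(); R=Ro.from_euler("xyz",s["tool_rot"]).as_matrix(); return (R.T@np.asarray(d)*100).round(2)
def goto(X):
    s=bot.observe(); return tool(np.asarray(X)-s["position"],s)
E
python3 - <<'E'
from h import *
f=np.load("pics/top0.npy",allow_pickle=True).item(); g=np.load("pics/scene0.npy",allow_pickle=True).item()
cr=lambda u,v:(145+u/4-.4,150+v/4-.4)
print("tip",ray(f,*cr(205,180),.115),"knob",ray(f,*cr(146,302),.119))
A=np.array([.556,.189])
for th in (130,135,140):
    t=np.radians(th); X=A+.124*np.array([np.cos(t),np.sin(t)])
    print(th,[((proj(f,[*X,z])-[144.6,149.6])*4).round() for z in(.072,.012)],proj(g,[*X,.072])*1.5625)
# base corners visible (z=.012)
for c in((222,37),(405,215),(222,396),(40,215)): print(ray(f,*cr(*c),.012).round(4))
print(goto([.475,.218,.15]))
E
```

```text
tip [0.55912465 0.18929751 0.115     ] knob [0.4767669  0.21851654 0.119     ]
130 [array([ 59., 305.]), array([ 77., 317.])] [447.83204987 259.88905527]
135 [array([ 69., 318.]), array([ 87., 329.])] [443.24381338 259.58651789]
140 [array([ 80., 330.]), array([ 97., 340.])] [438.66403356 259.52136927]
[0.6862 0.2022 0.012 ]
[0.5645 0.0605 0.012 ]
[0.4284 0.1779 0.012 ]
[0.5464 0.3185 0.012 ]
[-32.69 -21.69   8.11]
```

Request:
servo_tool --pt "8.5 -4 -2.7 0.5 0 0 0" --pt "8.5 -8 -5.4 1 0 0 0" --pt "8.5 -12 -8 1.5 0 0 0" --pt "8.5 -16 -10.7 2 0 0 0" --pt "8.5 -20 -13.4 3 0 0 0" --pt "8.5 -24 -16 4 0 0 0" --pt "8.5 -28 -18.7 5.5 0 0 0" --pt "8.5 -31 -20.7 7 0 0 0" --pt "8.5 -32.7 -21.7 8.1 0 0 0" --pt "8.5 -32.7 -21.7 8.1 0 0 0"

```text
clock: 1.1
position: [0.4759, 0.2148, 0.1489]
tool_rot: [-3.139, -0.0, 2.673]
force: [-0.6, 0.6, -0.2]
grip_width: 0.0847
finger_force: 0.0
```

Run:
```python
from h import *
s=bot.observe(); print(s["position"],s["tool_rot"],s["force"],s["clock"],goto([.475,.218,.088]))
f=bot.grab_frame("scene"); c=f["frame"]; p=proj(f,[.475,.218,.119]); print(p)
u,v=p.astype(int); cv2.imwrite("pics/c2.png",cv2.resize(c[v-60:v+60,u-70:u+90],None,fx=5,fy=5,interpolation=2))
```

```text
[0.47589223 0.21483294 0.14890352] [-3.13893774e+00 -4.78682575e-04  2.67251256e+00] [-0.56391566  0.59899022 -0.19968956] 1.1 [0.22 0.26 6.09]
[274.4057254  162.70585223]
```

View pics/c2.png

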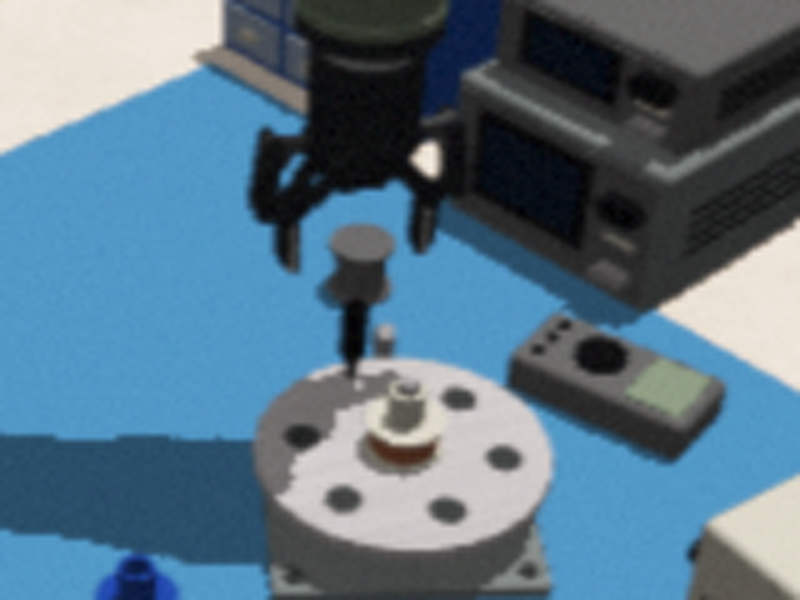

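The open fingers straddle the knob, whose top is at crop (352,302) where predicted. The post at crop (384,330) fits a post bearing of about 140°. Next I descend and grip.

Request:
servo_tool --pt "8.5 0.2 0.3 2 0 0 0" --pt "8.5 0.2 0.3 4 0 0 0" --pt "8.5 0.2 0.3 5.5 0 0 0" --pt "8.5 0.2 0.3 6.1 0 0 0" --pt "3 0.2 0.3 6.1 0 0 0" --pt "1.5 0.2 0.3 6.1 0 0 0" --pt "1.5 0.2 0.3 6.1 0 0 0" --pt "1.5 0.2 0.3 6.1 0 0 0" --pt "1.5 0.2 0.3 6.1 0 0 0" --pt "1.5 0.2 0.3 6.1 0 0 0" --force 40

```text
clock: 2.15
position: [0.475, 0.2219, 0.0899]
tool_rot: [3.141, 0.0, 2.677]
force: [-2.1, -0.8, 8.6]
grip_width: 0.0188
finger_force: 38.8
```

```bash
cat > arc.py <<'E'
from h import *
import sys
# rows of tool-frame shifts moving the knob clockwise about axis C from the present angle in steps
def arc(C,step,n,rk=.088):
    s=bot.observe(); d=s["position"][:2]-C; a0=np.arctan2(d[1],d[0]); print("pos",s["position"],"angle",np.degrees(a0),"r",np.hypot(*d),"F",s["force"],"w",s["grip_width"],"t",s["clock"])
    for i in range(1,n+1):
        a=a0-np.radians(step*i); r=np.hypot(*d)
        print(tool([*(C+r*np.array([np.cos(a),np.sin(a)])-s["position"][:2]),0],s).tolist(), end=" ")
    print()
E
python3 -c "
from arc import *
arc(np.array([.557,.1895]),6,10)"
```

```text
pos [0.47499892 0.22187515 0.08991156] angle 158.45521727312746 r 0.08816080605623934 F [-2.053835   -0.79993845  8.61010855] w 0.018808374899148696 t 2.15
[0.03, 0.92, 0.0] [-0.03, 1.84, 0.0] [-0.19, 2.75, 0.0] [-0.44, 3.64, 0.0] [-0.79, 4.5, 0.0] [-1.22, 5.31, 0.0] [-1.73, 6.08, 0.01] [-2.32, 6.78, 0.01] [-2.99, 7.43, 0.01] [-3.71, 8.0, 0.01]
```

Request:
servo_tool --pt "1.5 0.03 0.92 0 0 0 0" --pt "1.5 -0.03 1.84 0 0 0 0" --pt "1.5 -0.19 2.75 0 0 0 0" --pt "1.5 -0.44 3.64 0 0 0 0" --pt "1.5 -0.79 4.5 0 0 0 0" --pt "1.5 -1.22 5.31 0 0 0 0" --pt "1.5 -1.73 6.08 0 0 0 0" --pt "1.5 -2.32 6.78 0 0 0 0" --pt "1.5 -2.99 7.43 0 0 0 0" --pt "1.5 -3.71 8.0 0 0 0 0"

```text
clock: 3.15
position: [0.5443, 0.2769, 0.09]
tool_rot: [3.141, 0.0, 2.677]
force: [-1.5, -2.2, 7.6]
grip_width: 0.0185
finger_force: 39.0
```

```bash
python3 -c "
from arc import *
arc(np.array([.557,.1895]),8,10)"
```

```text
pos [0.54433846 0.27689681 0.08996551] angle 98.24332752965505 r 0.08830921443261373 F [-1.5158304  -2.17200228  7.61147908] w 0.018455814155683956 t 3.15
[-1.06, 0.63, 0.0] [-2.19, 1.11, 0.0] [-3.38, 1.43, 0.0] [-4.61, 1.57, 0.0] [-5.84, 1.55, 0.0] [-7.05, 1.36, 0.0] [-8.23, 0.99, 0.0] [-9.35, 0.47, 0.0] [-10.38, -0.2, 0.0] [-11.31, -1.01, 0.0]
```

Request:
servo_tool --pt "1.5 -1.06 0.63 0 0 0 0" --pt "1.5 -2.19 1.11 0 0 0 0" --pt "1.5 -3.38 1.43 0 0 0 0" --pt "1.5 -4.61 1.57 0 0 0 0" --pt "1.5 -5.84 1.55 0 0 0 0" --pt "1.5 -7.05 1.36 0 0 0 0" --pt "1.5 -8.23 0.99 0 0 0 0" --pt "1.5 -9.35 0.47 0 0 0 0" --pt "1.5 -10.38 -0.2 0 0 0 0" --pt "1.5 -11.31 -1.01 0 0 0 0"

```text
clock: 4.15
position: [0.6407, 0.2168, 0.09]
tool_rot: [3.141, 0.0, 2.677]
force: [-4.2, -0.1, 8.1]
grip_width: 0.0186
finger_force: 39.2
```

```bash
python3 -c "
from arc import *
arc(np.array([.557,.1895]),8,10)
f=bot.grab_frame('scene'); u,v=proj(f,[.557,.1895,.1]).astype(int); cv2.imwrite('pics/c3.png',cv2.resize(f['frame'][v-60:v+60,u-70:u+90],None,fx=5,fy=5,interpolation=2))"
```

```text
pos [0.64071587 0.21683907 0.08997795] angle 18.08546959768272 r 0.08806685897992433 F [-4.16697041 -0.06314069  8.12926275] w 0.01855913007213201 t 4.15
[-0.8, -0.93, -0.0] [-1.47, -1.97, -0.0] [-1.98, -3.08, -0.0] [-2.33, -4.26, -0.0] [-2.52, -5.47, -0.0] [-2.53, -6.7, -0.0] [-2.38, -7.92, -0.01] [-2.05, -9.1, -0.01] [-1.57, -10.23, -0.01] [-0.93, -11.28, -0.01]
```

View pics/c3.png

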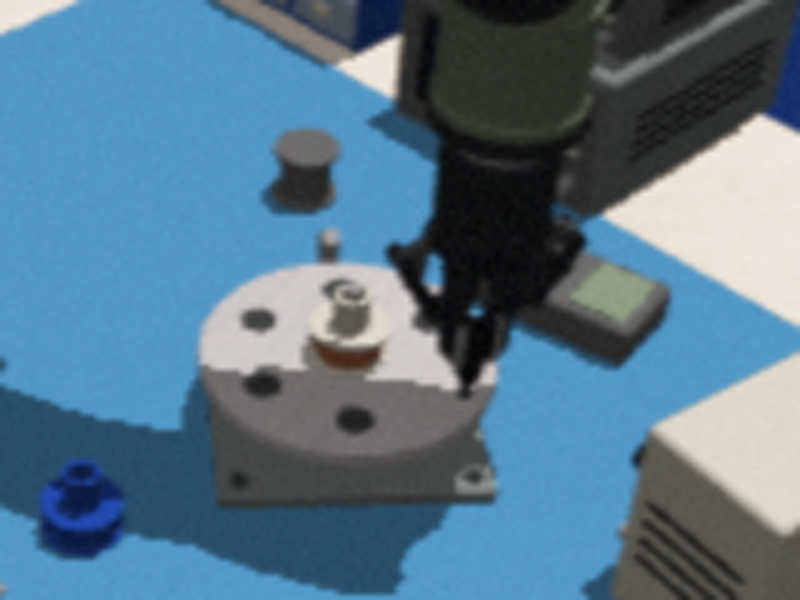

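The wheel turns with the fingers: the knob is in the gripper at crop (465,390) and the wheel's holes have moved. I carry on.

Request:
servo_tool --pt "1.5 -0.8 -0.93 0 0 0 0" --pt "1.5 -1.47 -1.97 0 0 0 0" --pt "1.5 -1.98 -3.08 0 0 0 0" --pt "1.5 -2.33 -4.26 0 0 0 0" --pt "1.5 -2.52 -5.47 0 0 0 0" --pt "1.5 -2.53 -6.7 0 0 0 0" --pt "1.5 -2.38 -7.92 0 0 0 0" --pt "1.5 -2.05 -9.1 0 0 0 0" --pt "1.5 -1.57 -10.23 0 0 0 0" --pt "1.5 -0.93 -11.28 0 0 0 0"

```text
clock: 5.2
position: [0.5983, 0.1119, 0.09]
tool_rot: [3.14, 0.001, 2.677]
force: [-0.7, 5.0, 4.3]
grip_width: 0.0185
finger_force: 39.0
```

```bash
python3 -c "
from arc import *
arc(np.array([.557,.1895]),8,10)"
```

```text
pos [0.59833123 0.11194023 0.09000767] angle -61.94705873959285 r 0.08788509066406809 F [-0.6650511   4.95908654  4.27822423] w 0.018486549470696667 t 5.2
[0.78, -0.95, -0.0] [1.68, -1.78, -0.0] [2.69, -2.48, -0.01] [3.78, -3.03, -0.01] [4.94, -3.42, -0.01] [6.15, -3.65, -0.01] [7.37, -3.71, -0.01] [8.59, -3.59, -0.01] [9.79, -3.31, -0.01] [10.93, -2.87, -0.01]
```

Request:
servo_tool --pt "1.5 0.78 -0.95 0 0 0 0" --pt "1.5 1.68 -1.78 0 0 0 0" --pt "1.5 2.69 -2.48 0 0 0 0" --pt "1.5 3.78 -3.03 0 0 0 0" --pt "1.5 4.94 -3.42 0 0 0 0" --pt "1.5 6.15 -3.65 0 0 0 0" --pt "1.5 7.37 -3.71 0 0 0 0" --pt "1.5 8.59 -3.59 0 0 0 0" --pt "1.5 9.79 -3.31 0 0 0 0" --pt "1.5 10.93 -2.87 0 0 0 0"

```text
clock: 6.2
position: [0.4876, 0.1354, 0.0899]
tool_rot: [3.141, 0.001, 2.676]
force: [2.9, 0.3, 6.6]
grip_width: 0.0181
finger_force: 39.7
```

```bash
python3 -c "
from arc import *
arc(np.array([.557,.1895]),7.8,10)"
```

```text
pos [0.48756625 0.13537632 0.08990748] angle -142.06355184341786 r 0.08803646183200128 F [2.88237718 0.2738853  6.59442422] w 0.018140293852118735 t 6.2
[1.04, 0.59, -0.0] [2.0, 1.31, -0.0] [2.85, 2.15, -0.0] [3.57, 3.11, -0.0] [4.16, 4.15, -0.0] [4.61, 5.26, -0.0] [4.89, 6.42, -0.0] [5.02, 7.61, 0.0] [4.99, 8.81, 0.0] [4.79, 9.99, 0.0]
```

Request:
servo_tool --pt "1.5 1.04 0.59 0 0 0 0" --pt "1.5 2.0 1.31 0 0 0 0" --pt "1.5 2.85 2.15 0 0 0 0" --pt "1.5 3.57 3.11 0 0 0 0" --pt "1.5 4.16 4.15 0 0 0 0" --pt "1.5 4.61 5.26 0 0 0 0" --pt "1.5 4.89 6.42 0 0 0 0" --pt "1.5 5.02 7.61 0 0 0 0" --pt "1.5 4.99 8.81 0 0 0 0" --pt "1.5 4.79 9.99 0 0 0 0"

```text
clock: 7.2
position: [0.4896, 0.2466, 0.0899]
tool_rot: [3.141, 0.0, 2.677]
force: [0.3, -2.8, 9.3]
grip_width: 0.0185
finger_force: 39.9
```

Request:
servo_tool --pt "1.5 0 0 0 0 0 0" --pt "8.5 0 0 0 0 0 0" --pt "8.5 0 0 0 0 0 0" --pt "8.5 0 0 0 0 0 0" --pt "8.5 0 0 0 0 0 0" --pt "8.5 0 0 0 0 0 0" --pt "8.5 0 0 -2 0 0 0" --pt "8.5 0 0 -5 0 0 0" --pt "8.5 0 0 -9 0 0 0" --pt "8.5 0 0 -11 0 0 0"

```text
clock: 8.2
position: [0.4902, 0.2462, 0.2022]
tool_rot: [3.139, 0.001, 2.677]
force: [0.4, 0.3, 0.5]
grip_width: 0.0848
finger_force: 0.0
```

```bash
python3 -c "
from arc import *
s=bot.observe();print(s['position'],s['tool_rot'],s['clock'])
f=bot.grab_frame('scene'); g=f['frame']
a=np.radians(139.8);C=np.array([.557,.1895]);u=np.array([np.cos(a),np.sin(a)])
u0,v0=proj(f,[*(C+.1*u),.09]).astype(int); print(u0-32,v0-30)
cv2.imwrite('pics/c4.png',cv2.resize(g[v0-30:v0+30,u0-32:u0+48],None,fx=10,fy=10,interpolation=2))
for X in ([*(C+.088*u),.119],[*(C+.124*u),.072],[*C,.115],[*(C+.088*u),.073]): print((proj(f,X)-[u0-32,v0-30]+.5)*10)
"
```

```text
[0.49017059 0.24623467 0.20215494] [3.13926390e+00 1.44445206e-03 2.67652394e+00] 8.2
250 136
[335.26383265 259.64813051]
[316.51060964 306.60872418]
[360.80433761 422.27369507]
[326.38443843 363.61520272]
```

View pics/c4.png

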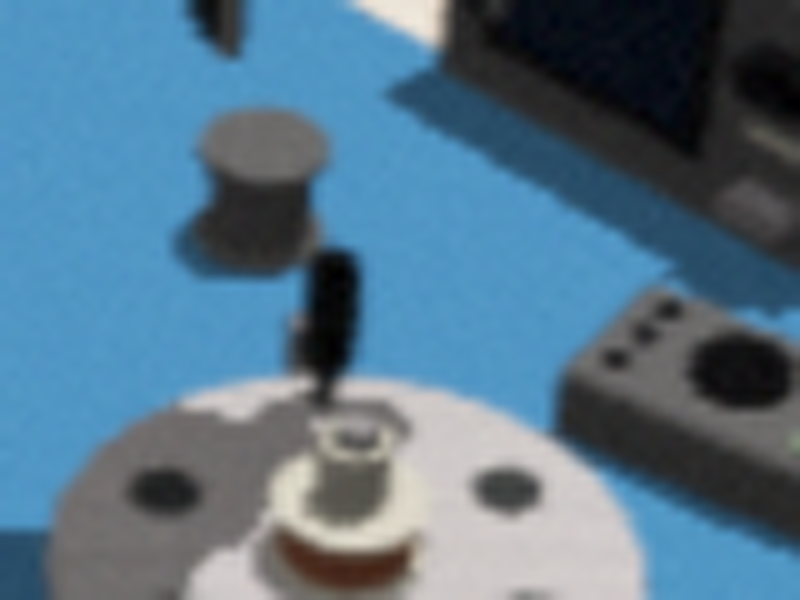

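The knob (top at crop (335,262)) stands in line in front of the post (left edge at crop x≈290), where the predicted bearing puts it. Next is the coil neck on the axis.

```bash
python3 -c "
from h import *
print(goto([.557,.1895,.086]))
s=bot.observe(); print(tool(np.array([.579,-.331,0])-[.557,.1895,0],s))"
```

```text
[-8.43 -2.2  11.83]
[-25.32 -45.53  -0.14]
```

Request:
servo_tool --pt "8.5 -3 -0.8 0 0 0 0" --pt "8.5 -6 -1.6 0 0 0 0" --pt "8.5 -8.4 -2.2 0 0 0 0" --pt "8.5 -8.4 -2.2 3 0 0 0" --pt "8.5 -8.4 -2.2 6 0 0 0" --pt "8.5 -8.4 -2.2 8 0 0 0" --pt "8.5 -8.4 -2.2 8 0 0 0"

```text
clock: 8.95
position: [0.5532, 0.188, 0.1167]
tool_rot: [-3.138, -0.003, 2.677]
force: [-1.0, 0.4, -0.0]
grip_width: 0.0851
finger_force: 0.0
```

```bash
python3 -c "
from h import *
print(bot.observe()['position'],goto([.557,.1895,.087]))"
```

```text
[0.55320754 0.18803515 0.11669618] [-0.28  0.31  2.97]
```

Request:
servo_tool --pt "8.5 0 0 0 0 0 0" --pt "8.5 0 0 0 0 0 0"

```text
clock: 9.15
position: [0.5553, 0.1889, 0.1205]
tool_rot: [3.14, 0.001, 2.677]
force: [-0.2, -0.5, -0.2]
grip_width: 0.0846
finger_force: 0.0
```

```bash
python3 -c "
from h import *
print(bot.observe()['position'],goto([.557,.1895,.087]))"
```

```text
[0.55531106 0.18885456 0.120518  ] [-0.12  0.13  3.35]
```

Request:
servo_tool --pt "8.5 -0.1 0.1 1.5 0 0 0" --pt "8.5 -0.1 0.1 2.7 0 0 0" --pt "8.5 -0.1 0.1 3.3 0 0 0" --pt "8.5 -0.1 0.1 3.3 0 0 0" --pt "4 -0.1 0.1 3.3 0 0 0" --pt "2 -0.1 0.1 3.3 0 0 0" --pt "2 -0.1 0.1 3.3 0 0 0" --pt "2 -0.1 0.1 3.3 0 0 0" --pt "2 -0.1 0.1 3.3 0 0 0" --pt "2 -0.1 0.1 3.3 0 0 0" --force 40

```text
clock: 10.15
position: [0.5562, 0.1891, 0.0866]
tool_rot: [3.141, 0.0, 2.677]
force: [-1.2, -0.2, 6.7]
grip_width: 0.0251
finger_force: 39.1
```

Gripped at 25 mm, which matches the 26 mm neck. I lift straight up.

Request:
servo_tool --pt "2 0 0 -0.5 0 0 0" --pt "2 0 0 -1.5 0 0 0" --pt "2 0 0 -2.7 0 0 0" --pt "2 0 0 -4 0 0 0" --pt "2 0 0 -5.5 0 0 0" --pt "2 0 0 -7 0 0 0" --pt "2 0 0 -8.5 0 0 0" --pt "2 0 0 -9.5 0 0 0" --pt "2 0 0 -10 0 0 0" --pt "2 0 0 -10 0 0 0"

```text
clock: 11.15
position: [0.5563, 0.1892, 0.187]
tool_rot: [3.141, 0.001, 2.677]
force: [0.2, -0.7, -1.5]
grip_width: 0.0247
finger_force: 39.4
```

```bash
python3 -c "
from h import *
s=bot.observe(); print(s['position'],s['tool_rot'],s['force'],s['grip_width'],goto([.579,-.331,.186]))"
```

```text
[0.55626283 0.18919403 0.18701408] [3.14082580e+00 6.46052694e-04 2.67677697e+00] [ 0.16880496 -0.71149743 -1.47803079] 0.024734746661664718 [-25.35 -45.48   0.08]
```

Request:
servo_tool --pt "2 -0.5 -0.9 0 0 0 0" --pt "2 -1.4 -2.5 0 0 0 0" --pt "2 -2.7 -4.8 0 0 0 0" --pt "2 -4.2 -7.5 0 0 0 0" --pt "2 -5.7 -10.2 0 0 0 0" --pt "2 -7.2 -12.9 0 0 0 0" --pt "2 -8.7 -15.6 0 0 0 0" --pt "2 -10.2 -18.3 0 0 0 0" --pt "2 -11.7 -21 0 0 0 0" --pt "2 -13.2 -23.7 0 0 0 0"

```text
clock: 12.15
position: [0.5671, -0.084, 0.1856]
tool_rot: [-3.141, -0.001, 2.676]
force: [1.0, 0.3, -1.6]
grip_width: 0.025
finger_force: 39.4
```

Request:
servo_tool --pt "2 -1.5 -2.7 0 0 0 0" --pt "2 -3 -5.4 0 0 0 0" --pt "2 -4.5 -8.1 0 0 0 0" --pt "2 -6.1 -10.9 0 0 0 0" --pt "2 -7.7 -13.8 0 0 0 0" --pt "2 -9.2 -16.5 0 0 0 0" --pt "2 -10.6 -19 0 0 0 0" --pt "2 -11.6 -20.8 0 0 0 0" --pt "2 -12.1 -21.8 0 0 0 0" --pt "2 -12.1 -21.8 0 0 0 0"

```text
clock: 13.15
position: [0.5772, -0.3326, 0.1856]
tool_rot: [-3.141, -0.001, 2.675]
force: [-0.5, -0.2, -0.7]
grip_width: 0.0247
finger_force: 39.4
```

Request:
servo_tool --pt "2 0 0 0 0 0 0" --pt "2 0 0 0 0 0 0"

```text
clock: 13.35
position: [0.5785, -0.3297, 0.1862]
tool_rot: [3.141, -0.0, 2.678]
force: [-0.0, 0.9, -0.9]
grip_width: 0.0248
finger_force: 39.4
```

```bash
python3 -c "
from h import *
s=bot.observe(); print(s['position'],s['tool_rot'],s['force'],s['grip_width'],goto([.579,-.331,.06]))
f=bot.grab_frame('scene'); p=proj(f,[.579,-.331,.1]).astype(int); u0,v0=p-[40,30]
cv2.imwrite('pics/c5.png',cv2.resize(f['frame'][v0-10:v0+60,u0:u0+80],None,fx=8,fy=8,interpolation=2))
print(u0,v0-10)
x,y,z=s['position']
for X in ([.579,-.331,.007],[x,y,z-.029],[x,y,z-.003]): print((proj(f,X)-[u0,v0-10]+.5)*8)"
```

```text
[ 0.57850371 -0.32965323  0.18624107] [ 3.14100140e+00 -3.32785539e-04  2.67813557e+00] [-0.04806922  0.85446568 -0.93437268] 0.02476361431226053 [-0.11 -0.11 12.62]
115 225
[366.61364393 499.99038731]
[303.61747287 213.72393592]
[290.91794182 158.82762713]
```

View pics/c5.png

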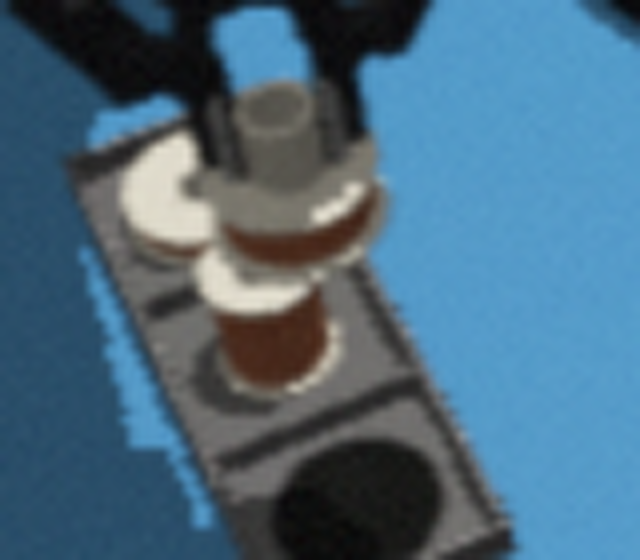

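The coil hangs upright (lower flange about crop (300,215)) and clear of the tall coil. The pad, at crop (357,510), shows the same small camera bias as the spindle did, so the position stands. I lower it.

Request:
servo_tool --pt "2 -0.1 -0.1 1.5 0 0 0" --pt "2 -0.1 -0.1 4 0 0 0" --pt "2 -0.1 -0.1 6.5 0 0 0" --pt "2 -0.1 -0.1 9 0 0 0" --pt "2 -0.1 -0.1 11 0 0 0" --pt "2 -0.1 -0.1 12.5 0 0 0" --pt "2 -0.1 -0.1 13.2 0 0 0" --pt "2 -0.1 -0.1 13.4 0 0 0" --pt "2 -0.1 -0.1 13.4 0 0 0" --pt "2 -0.1 -0.1 13.4 0 0 0"

```text
clock: 14.4
position: [0.5791, -0.3326, 0.0532]
tool_rot: [-3.142, 0.001, 2.677]
force: [-0.5, 0.4, -2.2]
grip_width: 0.0246
finger_force: 39.4
```

```bash
python3 -c "
from h import *
s=bot.observe(); print(s['position'],s['force'],goto([.579,-.331,.0366]))
f=bot.grab_frame('scene'); p=proj(f,[.579,-.331,.02]).astype(int); u0,v0=p-[40,35]
cv2.imwrite('pics/c6.png',cv2.resize(f['frame'][v0:v0+60,u0:u0+80],None,fx=10,fy=10,interpolation=2))"
```

```text
[ 0.57912533 -0.33263958  0.05317538] [-0.51611938  0.39042407 -2.15381395] [0.09 0.14 1.66]
```

View pics/c6.png

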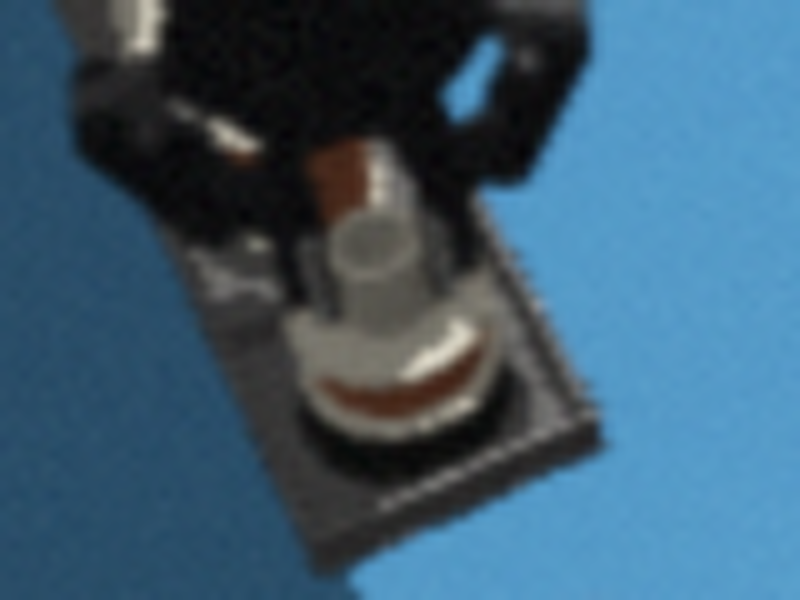

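The coil hovers about 16 mm above the pad, its flange centred near crop x 398 over the pad near x 411. Once the height difference is allowed for, it is within about 1–2 mm. I finish lowering gently.

Request:
servo_tool --pt "2 0 0.1 0.4 0 0 0" --pt "2 0 0.1 0.8 0 0 0" --pt "2 0 0.1 1.1 0 0 0" --pt "2 0 0.1 1.3 0 0 0" --pt "2 0 0.1 1.4 0 0 0" --pt "2 0 0.1 1.5 0 0 0" --pt "2 0 0.1 1.5 0 0 0" --pt "2 0 0.1 1.5 0 0 0"

```text
clock: 15.25
position: [0.5792, -0.3315, 0.0374]
tool_rot: [-3.142, 0.0, 2.677]
force: [0.1, -0.6, -1.8]
grip_width: 0.0249
finger_force: 39.4
```

Request:
servo_tool --pt "2 0 0 0.05 0 0 0" --pt "2 0 0 0.1 0 0 0" --pt "2 0 0 0.15 0 0 0" --pt "2 0 0 0.15 0 0 0"

```text
clock: 15.65
position: [0.5793, -0.3315, 0.0367]
tool_rot: [3.141, 0.0, 2.677]
force: [-2.9, 2.8, 12.1]
grip_width: 0.0249
finger_force: 40.6
```

Contact at 12 N, at the expected height. I open gradually and retreat upward.

Request:
servo_tool --pt "2.8 0 0 0 0 0 0" --pt "3.2 0 0 0 0 0 0" --pt "4 0 0 0 0 0 0" --pt "6 0 0 0 0 0 0" --pt "8 0 0 0 0 0 0" --pt "8 0 0 0 0 0 0" --pt "8 0 0 -1 0 0 0" --pt "8 0 0 -3 0 0 0" --pt "8 0 0 -6 0 0 0" --pt "8 0 0 -10 0 0 0"

```text
clock: 16.65
position: [0.5784, -0.3311, 0.1364]
tool_rot: [-3.142, -0.002, 2.677]
force: [-0.1, 0.1, 0.4]
grip_width: 0.0797
finger_force: 0.0
```

Request:
servo_tool --pt "8 0 0 -4 0 0 0" --pt "8 0 0 -8 0 0 0" --pt "8 4 2 -10 0 0 0" --pt "8 8 4 -10 0 0 0" --pt "8 12 6 -10 0 0 0" --pt "8 14 7 -10 0 0 0" --pt "8 14 7 -10 0 0 0" --pt "8 14 7 -10 0 0 0"

```text
clock: 17.45
position: [0.4857, -0.2063, 0.2368]
tool_rot: [3.141, 0.001, 2.677]
force: [0.2, -0.9, -0.1]
grip_width: 0.08
finger_force: 0.0
```

```bash
python3 -c "
from h import *
s=bot.observe(); print(s['position'],s['force'],s['clock'])
f=bot.grab_frame('scene'); g=bot.grab_frame('top')
a=cv2.resize(f['frame'][130:330,100:330],(460,400),interpolation=2)
b=cv2.resize(g['frame'][150:290,145:410],(530,280),interpolation=2)
p=proj(f,[.579,-.331,.02]).astype(int); c=cv2.resize(f['frame'][p[1]-25:p[1]+20,p[0]-30:p[0]+30],(340,255),interpolation=2)
o=np.zeros((600,800,3),np.uint8); o[:280,:530]=b; o[:255,460:800]=c; o[:280,:460]=b[:,:460]; o[285:600,:460]=a[:315]; o[285:565,500:800]=cv2.resize(g['frame'][150:290,345:410],(300,280)); cv2.imwrite('pics/end.png',o)"
```

```text
[ 0.48571435 -0.20629523  0.23676187] [ 0.2452788  -0.88561858 -0.06118071] 17.45
```

View pics/end.png

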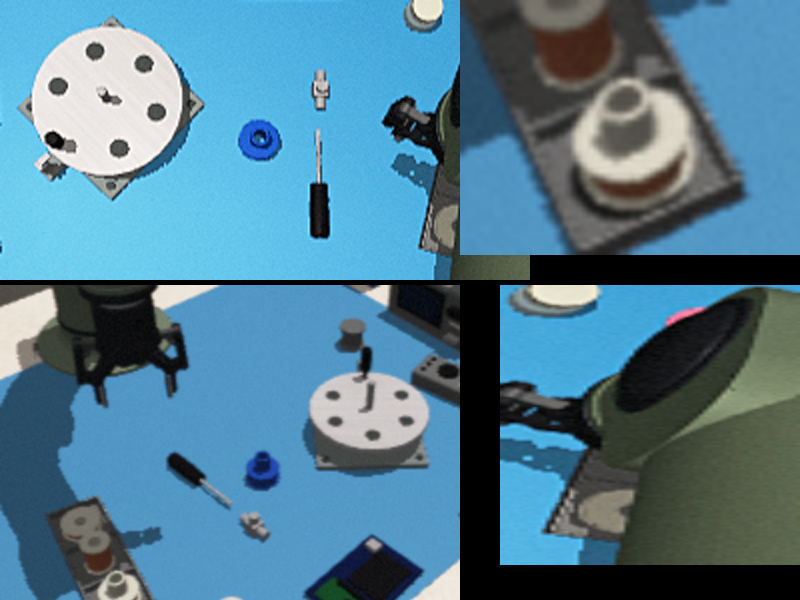

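The coil stands upright on the pad (top right), the knob is next to the post, and everything else is unmoved. I check the knob's bearing once in the top view.

```bash
python3 -c "
from h import *
g=bot.grab_frame('top'); v=cv2.cvtColor(g['frame'],cv2.COLOR_BGR2HSV)[...,2]; x0,y0=163,210
m=(v[y0:y0+22,x0:x0+18]<45).astype(np.uint8); n,l,st,c=cv2.connectedComponentsWithStats(m); print(st,c+[x0,y0])
i=1+np.argmax(st[1:,4]); 
for z in(.119,.11):
  X=ray(g,*(c[i]+[x0,y0]),z); d=X[:2]-[.557,.1895]; print(X,np.degrees(np.arctan2(d[1],d[0])),np.hypot(*d))
I=cv2.resize(g['frame'][195:250,150:215],None,fx=10,fy=10,interpolation=2); cv2.imwrite('pics/k.png',I)
a=np.radians(139.8)
for r,z in((.124,.072),(.088,.119)): print((proj(g,[.557+r*np.cos(a),.1895+r*np.sin(a),z])-[149.5,194.5])*10)"
```

```text
[[  0   0  18  22 344]
 [  5   6   9   8  52]] [[171.44476744 220.61627907]
 [171.86538462 219.73076923]]
[0.48883679 0.24342213 0.119     ] 141.65339920061822 0.08691270962932693
[0.49004949 0.24520678 0.11      ] 140.2375426267186 0.08709543978557802
[147.18298171 370.60810393]
[212.8241626  247.84775554]
```

View pics/k.png

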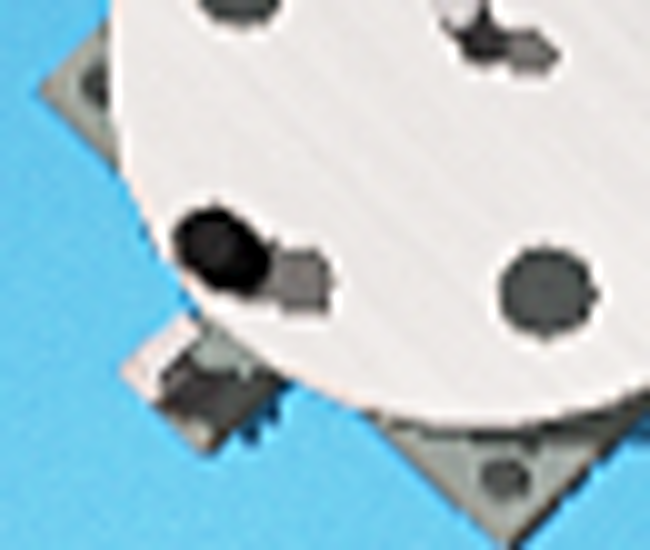

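The knob's bearing measures 140–141.7° and the post, at crop (160,370), about 140–141°, so they line up within about 1–2°. I hand in.

```bash
python3 -c "
from workcell import bot
print(bot.job_done())"
```

```text
the job is handed in; nothing more can be done
None
```

I handed the job in at about 17.5 s on the robot clock: the wheel was turned up to the post and one full turn more (knob within about 1–2° of the post), and the coil was set down upright on the black pad; no verdict came back.

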